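# Fit the cover on a joint drive's spring housing

## Task

Put the loose aluminium cover on the round spring housing that is clamped to the bench: lower it over the central shaft, turn it under light pressure until the anti-rotation pin finds its hole and shaft and pin come through together, then press it down until both spring clips snap over its edge and it lies flush on the rim all round. Do not force it against the pin or the rim, let go of it at the end, and leave the other things on the bench where they are.

Things in the scene. Friction and masses are not known exactly. Their poses are not given: they have to be found in the camera images.
- cover: Loose round aluminium cover, 0.14 to 0.23 kg: plate 84 mm diameter, 6 mm thick, with a central boss 26 mm high on top (40 mm long, two flats 26 mm apart facing the cover's +y and -y: grip across y). Lies boss up. Origin: centre of the plate's underside, z up along the bore. Bore 13.6 mm diameter through plate and boss.
- pin_hole (a point): Centre of the cover's pin hole at the plate's underside: 9.6 mm diameter, through the plate, on the cover's +x axis, 30 mm from the bore's centre. Axes as the cover's.
- housing: Fixed spring housing of a joint drive: open aluminium drum, 92 mm diameter, rim 48 mm above the bench, on a dark plate 130 x 112 x 12 mm; a strut runs towards its -y to a motor can (182 mm off, 68 mm high). Origin: on the shaft's axis at bench level, z up. Contact forces of the cover on it (shaft, pin, clips, rim, added up) above 50 N damage it.
- seat (a point): Point on the shaft's axis at rim height (flat rim, inner 76, outer 92 mm): the cover's origin lies here when home. Axes as the housing's. The steel anti-rotation pin (8 mm diameter, 0.6 mm chamfer) stands 30 mm from this axis and ends 16 mm above the rim. It is fixed, at any angle from -0.8 to +0.8 rad about z from the housing's +x; this setting is not measured: see or feel it.
- shaft_top (a point): Centre of the upper end of the steel shaft, 48 mm above the rim and 32 mm above the pin's end. The shaft is 12 mm in diameter; its last 4.5 mm taper to 7 mm.
- clip_a (a point): Nose of the leaf-spring clip at the drum's +x side (nose top 12 mm above the rim). A cover coming down meets both clips about 11.5 mm above the rim, pushes them outwards (needs about 8 to 15 N in all), and they snap over its edge as it reaches the rim. A cover not pressed past them stays up.
- clip_b (a point): Nose of the same kind of clip at the drum's -x side.
- mallet: Bystander: mallet lying on the bench, white head 56 mm diameter x 92 mm, handle 340 mm. Origin: at bench level, 150 mm from the head's centre; the handle runs to its -x, the head is at its +x.
- hexkey: Bystander: L-shaped hex key of 6 mm steel, legs 150 and 35 mm, lying flat. Origin: at bench level under the middle of the long leg, which lies along its x.
- screw_tray: Bystander: black open tray 130 x 95 x 26 mm with screws. Origin: centre of its underside.
- grease_tin: Bystander: grey round tin, 68 mm diameter, 46 mm high. Origin: centre of its underside.
Things that resemble listed ones, but are neither listed nor needed, are in the scene too. What is shaped like the cover but orange is not meant.

How it is judged (in metres and radians):
On the way, in this order (a step that is already met when the one before it is completed fails the run):
1. the cover is lifted clear of the bench in the gripper (height (world z) of cover above 0.03 m and contact force between the fingers and cover above 1 N and horizontal distance between cover and seat above 0.02 m), for 0.1 s.
2. the shaft is in the cover's bore, the cover level and still above the clips (z of cover in the frame of seat between 0.01 and 0.04 m and horizontal distance between cover and seat below 0.004 m and angle between cover's own z axis and vertical below 0.12 rad), for 0.1 s.
3. shaft and pin are through and the cover is home on the rim under both clips (z of cover in the frame of seat between -0.002 and 0.0015 m and horizontal distance between cover and seat below 0.002 m and angle between cover's own z axis and vertical below 0.03 rad), for 0.2 s.
At the end, for the whole second after the job is handed in: The cover is home on the rim under both clips: underside within 1.5 mm of the rim's height, centre within 2 mm of the shaft's axis, tilt under 0.03 rad; it is at rest and released; mallet, hex key, screw tray and grease tin are each within 20 mm of where they were (all of step 3 and linear speed of cover below 0.01 m/s and not (contact force between the fingers and cover above 0.1 N) and distance of each of mallet, hexkey, screw_tray, grease_tin from where it was at the start of the episode below 0.02 m); the robot touches nothing.
It fails at once if the cover is pressed on the housing, its shaft, pin or clips with more than 50 N (contact force between cover and housing above 50 N).
It fails at once if the mallet is moved more than 20 mm (distance of mallet from where it was at the start of the episode above 0.02 m).
It fails at once if the hexkey is moved more than 20 mm (distance of hexkey from where it was at the start of the episode above 0.02 m).
It fails at once if the screw tray is moved more than 20 mm (distance of screw_tray from where it was at the start of the episode above 0.02 m).
It fails at once if the grease tin is moved more than 20 mm (distance of grease_tin from where it was at the start of the episode above 0.02 m).
It also fails if it takes over 61 s, if anything falls off the work surface, if the arm or the gripper's body presses on something with over 40 N, if the wrist force passes 120 N, or if a joint passes its speed limit or range.

## Robot

A 6-joint arm with a two-finger parallel gripper is mounted at the origin on the work surface. World frame = base frame: x ahead of the robot, y to its left, z up, the work surface at z = 0. Lengths are in mm, angles in rad, forces in N, time in s.
With the tool pointing down it reaches from about 425 to 1125 mm from the base axis. Payload 14.9 kg.
Tool frame: the origin (TCP) lies at the very end of the fingers, on their centre line; the grasp point (between the pads) lies r.pinch_z behind it (r.pinch_z is the distance from the TCP to the grasp point, in mm); z points along the fingers, x is the direction in which the jaws open and shut, and the axes are right-handed (so a half turn about z gives the same grasp; the last joint's range is limited). The gripper opens to 91 mm and grips with 3 to 60 N. Pads are 32 mm wide; open, the fingers measure 118 mm over their backs; the gripper's body (76 mm by 178 mm) begins 60 mm behind the grasp point.
Start: joints at [-1.343, 0.379, 1.734, -0, 1.028, -0.033], TCP at [180.492, -676.343, 190.432] pointing down, gripper open.
Joint ranges: [-2.77, 2.77], [-0.74, 2.19], [0, 2.66], [-1.06, 4.2], [0.31, 2.87], [-3.08, 3.08]. Speed limits (rad/s): [1.89, 1.89, 2.39, 3.14, 3.14, 3.14].

## Interface

Orientations are given as a 3x3 rotation matrix whose columns are the frame's x, y, z axes.
In Python, from cell import r gives the robot as it stands.
- The arm moves only by the tool arm_command, never from a script. Its argument "deltas" is text: rows parted by semicolons, each of 7 numbers parted by spaces: the shift along the world's x, y, z in mm, then the turn, a rotation vector about the world's x, y, z in rad, then the finger opening in mm, from 0 to 91.2. A call has 1 to 12 rows; each row shifts and turns the commanded pose from where the row before left it; what a row does not reach is not made up. A row lasts 1/8 s, in which the tool goes at most 62.5 mm and 10.7 degrees, less where a joint would pass 70% of its speed; a pose out of reach is approached as far as the arm can. A call with a gripper value outside its range is refused whole. The fingers move at their own pace and stop on an object; "squeeze" is the grip in N (left out, the last holds). Time passes only in rows, so rows that do not move let the fingers close. It gives the time, the measured TCP pose, the force and the opening at its end, in the units of the state.
- r.read_state(): the state, without advancing time (a new reading comes with each control period).
- r.capture(name): name is "scene" or "top"; returns a dict with "image" (480x640x3 uint8, red, green, blue), "z_map" (480x640 float32, mm along the optical axis (not along the pixel's ray), 0 where there is no reading), "fov_y" (degrees; the focal length in pixels is half the picture's height over the tangent of half this angle, whatever the lens; pixels are square), "cx", "cy" (the principal point, pixels), "k1" (the pictures are not rectified: a ray, as slopes to the right and down, at radius r is drawn at 1 + k1 r^2 times it, then the intrinsics apply), "world_from_camera" (4x4, takes a point from camera to world coordinates). Camera axes: x right, y up, looking along -z (the intrinsics and any distortion apply to the point x, -y, -z); pixel columns grow to the right and rows downward; lengths in mm; the calibration is good to about 2 mm. A picture is of the moment at which its call begins.
- r.hand_in(): hands the job in, once; it reports no verdict.
The state is a dict: "clock": time; "joints": joint angles; "qd": joint speeds; "joint_torque": joint torques, N m; "ee_pos": TCP position; "orientation": TCP orientation; "wrist_force": force on the tool from outside, world axes, zero at the start; "ft_torque": the same for the moment, N m; "gripper_width": opening from 0.0 (shut) to 1.0 (fully open).
Only numpy, scipy, OpenCV 4.12 (cv2) and the standard library are available. Lean on these libraries where they do the work, as an engineer would, in place of code of your own. Each camera call takes 0.05 s, during which the arm holds its last target.

## Working session

There is one attempt and no reset: what is moved stays moved. The work goes in short steps, Python scripts to look and compute and a tool call to move; the robot and the scene stay as the last step left them, time stands still between calls to the robot, and variables do not carry over. Pictures are saved under pics/ and viewed, and the job is handed in when it is done.

Besides the shell and the picture viewer there is one more tool, called after "Request:" as name(argument=value, ...) on one line, values as JSON. arm_command: Moves the arm, as the interface text tells. Its arguments: {"type":"object","properties":{"deltas":{"type":"string"},"squeeze":{"type":"number"}},"required":["deltas"]}

```bash
ls; mkdir -p pics
cat > h.py <<'E'
import numpy as np, cv2
from cell import r
def cap(n,save=None):
    c=r.capture(n)
    if save: cv2.imwrite('pics/'+save+'.png',c['image'][:,:,::-1]); np.savez('pics/'+save+'.npz',**c)
    return c
def load(s):
    return dict(np.load('pics/'+s+'.npz'))
def ray(c,u,v):
    f=240/np.tan(np.radians(float(c['fov_y'])/2))
    K=np.array([[f,0,float(c['cx'])],[0,f,float(c['cy'])],[0,0,1]])
    # drawn = s*(1+k1 r^2), r undistorted
    p=cv2.undistortPoints(np.array([[[u,v]]],float),K,np.array([float(c['k1']),0,0,0])).ravel()
    return np.array([p[0],-p[1],-1.])
def onz(c,u,v,z):
    T=c['world_from_camera'];d=T[:3,:3]@ray(c,u,v);o=T[:3,3]
    return o+d*(z-o[2])/d[2]
def pt(c,u,v):
    z=c['z_map'][int(round(v)),int(round(u))]
    T=c['world_from_camera'];return T[:3,3]+T[:3,:3]@(ray(c,u,v)*z)
def proj(c,P):
    T=c['world_from_camera'];q=T[:3,:3].T@(np.array(P,float)-T[:3,3]);x,y=q[0]/-q[2],-q[1]/-q[2]
    f=240/np.tan(np.radians(float(c['fov_y'])/2));s=1+float(c['k1'])*(x*x+y*y)
    return f*x*s+float(c['cx']),f*y*s+float(c['cy'])
E
python3 - <<'E'
from h import *
a=cap('scene','s0');b=cap('top','t0')
for c in(a,b):print(c['fov_y'],c['k1'],c['cx'],c['cy'],c['world_from_camera'].round(3).tolist())
s=r.read_state();print(s,r.pinch_z)
E
```

```text
pics
47.711914079288874 0.02375533561571891 322.5816582346559 240.87196321602283 [[0.448, -0.65, 0.613, 1136.846], [0.894, 0.326, -0.307, -164.463], [-0.001, 0.686, 0.728, 805.724], [0.0, 0.0, 0.0, 1.0]]
48.751563762975145 -0.035774232766427855 320.8365283118603 236.09478592582047 [[0.023, 0.99, -0.139, 394.204], [-1.0, 0.025, 0.017, 157.428], [0.02, 0.138, 0.99, 1207.711], [0.0, 0.0, 0.0, 1.0]]
{'clock': 0.1, 'joints': array([-1.34328268e+00,  3.79344949e-01,  1.73471433e+00,  2.28699948e-06,
        1.02849388e+00, -3.33395871e-02]), 'qd': array([-0.00051248, -0.00046953, -0.00144859,  0.00041389, -0.00053571,
       -0.000891  ]), 'joint_torque': array([ 1.93295418e-04, -7.65038896e+01, -4.35292733e+01,  6.52316096e-02,
        3.98240983e-02, -1.57281573e-05]), 'ee_pos': array([ 180.41799554, -675.96573656,  189.86565331]), 'orientation': array([[ 2.57903773e-01, -9.66170584e-01, -2.14739849e-04],
       [-9.66170131e-01, -2.57903860e-01,  9.36197519e-04],
       [-9.59908740e-04, -3.39736444e-05, -9.99999539e-01]]), 'wrist_force': array([ 0.83789309,  0.28403522, -0.76106795]), 'ft_torque': array([0.03855842, 0.02255223, 0.03981852]), 'gripper_width': 1.0001823240723577} 18.8
```

View pics/s0.png

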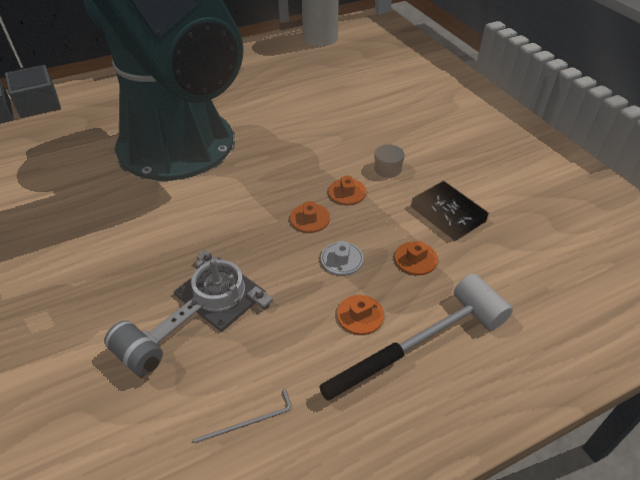

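View pics/t0.png

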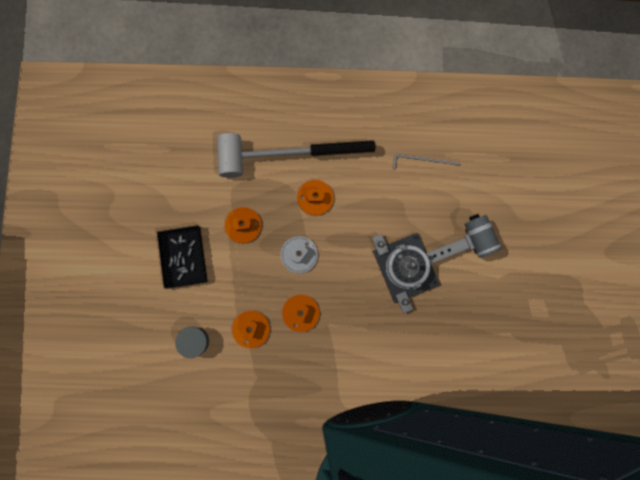

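The only silver cover is at scene (342,257) / top (299,254). The orange look-alikes at scene (347,190), (310,216), (416,257) and (360,314) are excluded by colour. The housing is at scene (218,287) / top (408,266). Next I check close crops.

Run:
```python
from h import *
a=load('s0')['image'][:,:,::-1];b=load('t0')['image'][:,:,::-1]
z=lambda i,x,y,w:cv2.resize(i[y-w:y+w,x-w:x+w],(390,390),interpolation=cv2.INTER_CUBIC)
cv2.imwrite('pics/c0.png',np.hstack([z(a,342,257,30),z(b,299,254,28)]))
cv2.imwrite('pics/c1.png',np.hstack([z(a,218,287,45),z(b,408,266,45)]))
c=load('t0');s=load('s0')
print('cov',onz(c,299,254,6),onz(s,342,258,6));print('hou',onz(c,408,266,48),onz(s,218,285,48))
print(pt(c,290,262),pt(c,299,254))
```

```text
cov [519.90756849 185.6591851    6.        ] [521.15423873 186.25063757   6.        ]
hou [494.8662433 -56.0029025  48.       ] [511.0488043  -59.67503294  48.        ]
[501.0462413  205.55207537   6.89053922] [520.66528594 185.82935848  -1.2436908 ]
```

View pics/c0.png

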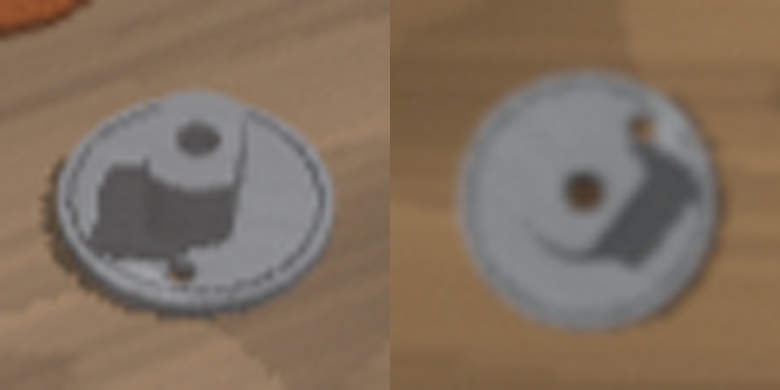

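View pics/c1.png

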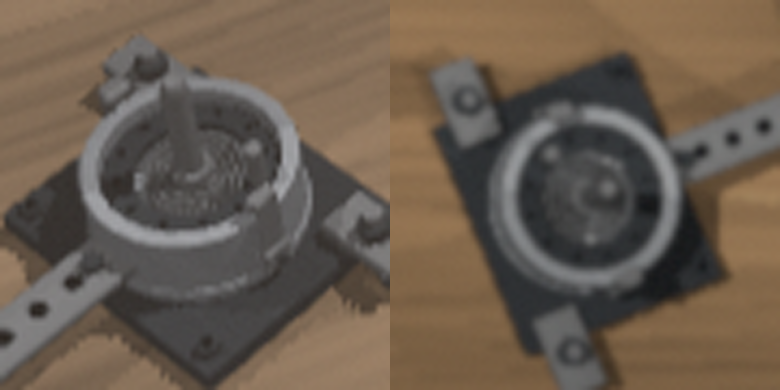

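```bash
cat >> h.py <<'E'
def tri(c1,p1,c2,p2):
    A=[];B=[]
    for c,p in((c1,p1),(c2,p2)):
        T=c['world_from_camera'];d=T[:3,:3]@ray(c,*p);d/=np.linalg.norm(d);M=np.eye(3)-np.outer(d,d);A.append(M);B.append(M@T[:3,3])
    X=np.linalg.solve(sum(A),sum(B));return X,[np.linalg.norm(A[i]@X-B[i]) for i in(0,1)]
E
python3 - <<'E'
from h import *
c=load('t0');s=load('s0')
print('shaft',onz(c,412.6,264.2,96),onz(s,173+172/4.333,242+82/4.333,96),tri(c,(412.6,264.2),s,(173+172/4.333,242+82/4.333)))
print('pinA',onz(c,400.6,256.3,64),onz(s,231.4,276.2,64),tri(c,(400.6,256.3),s,(231.4,276.2)))
print('pinB',tri(c,(409.6,276.4),s,(205.3,284.2)))
# cover contours
for cc,nm,box in((c,'t',(265,220,335,290)),(s,'s',(305,230,380,285))):
    im=cc['image'];hsv=cv2.cvtColor(im,cv2.COLOR_RGB2HSV);x0,y0,x1,y1=box
    m=(hsv[y0:y1,x0:x1,1]<60).astype(np.uint8)*255
    cs,_=cv2.findContours(m,cv2.RETR_EXTERNAL,cv2.CHAIN_APPROX_NONE);k=max(cs,key=cv2.contourArea)
    P=np.array([onz(cc,x0+q[0][0],y0+q[0][1],6)[:2] for q in k])
    print(nm,cv2.fitEllipse(P.astype(np.float32)),len(k))
print('hole',onz(c,307.2,244.2,6),onz(s,312+180/6.5,227+270/6.5,6),'bore',onz(c,299,253.4,32),onz(s,312+197/6.5,227+138/6.5,32))
# depth patches
im=c['z_map']
T=c['world_from_camera']
for (u0,u1,v0,v1) in((270,330,225,285),(372,445,230,305)):
    P=np.array([pt(c,u,v) for v in range(v0,v1) for u in range(u0,u1)])
    h=P[:,2]
    if u0==270:
        q=P[(h>18)&(h<45)];print('boss',q.mean(0),len(q))
        q=P[(h>3)&(h<10)];print('plate',q.mean(0),len(q))
    else:
        for lo,hi in((40,54),(54,75),(75,120)):
            q=P[(h>lo)&(h<hi)];print(lo,q.mean(0),len(q),q.min(0),q.max(0))
E
```

```text
shaft [494.74512145 -56.94280204  96.        ] [495.72502927 -56.94690106  96.        ] (array([494.87188298, -56.95865609,  95.13531668]), [np.float64(0.1566522952831727), np.float64(0.15665229528322688)])
pinA [514.26429543 -36.85222564  64.        ] [515.95944054 -34.19889594  64.        ] (array([514.82355214, -35.49172143,  63.45270722]), [np.float64(1.5258155130377573), np.float64(1.5258155130377846)])
pinB (array([472.80448382, -70.79502698,  14.04951508]), [np.float64(5.0558909322229475), np.float64(5.055890932222944)])
t ((519.6334838867188, 185.9140167236328), (83.21365356445312, 84.29025268554688), 134.75355529785156) 104
s ((519.8118286132812, 186.06109619140625), (83.35783386230469, 89.41619873046875), 55.776527404785156) 110
hole [542.87187922 167.57312333   6.        ] [543.14566889 169.49445731   6.        ] bore [518.53194949 185.08638787  32.        ] [519.17006818 187.23415467  32.        ]
boss [517.99256047 186.94278944  31.97867744] 176
plate [518.13697926 187.35794064   5.78620251] 1116
40 [493.64929048 -57.59844079  45.42055619] 895 [ 448.59825347 -106.53014587   40.0593977 ] [539.55870342 -11.80884714  53.95421705]
54 [497.78758073 -51.85875218  61.32180977] 77 [448.39607401 -80.26868092  54.18168482] [539.84215364 -28.19936186  73.02951129]
75 [493.9522505  -56.08115057  92.34611895] 31 [488.993868   -62.7783872   77.16157197] [499.71802097 -51.48745662  99.34004625]
```

The crop confirms it: silver cover, centre about (519.5,186), pin hole at about -0.65 rad. The housing shaft is at about (495,-57). The pin triangulates at (514.8,-35.5,63.5), which agrees with the given height of 64 mm and puts it at about 0.82 rad in the world. The other bright dot triangulates at z = 14, so it isn't the pin.

Request:
arm_command(deltas="28 27 0 0 0 -0.076 50;28 27 0 0 0 -0.076 50;28 27 0 0 0 -0.076 50;28 27 0 0 0 -0.076 50;28 27 0 0 0 -0.076 50;28 27 0 0 0 -0.076 50;28 27 0 0 0 -0.076 50;28 27 0 0 0 -0.076 50;28 27 0 0 0 -0.076 50;28 27 0 0 0 -0.076 50;28 27 0 0 0 -0.076 50;28 27 0 0 0 -0.076 50", squeeze=25)

```text
clock: 1.6
ee_pos: [517.2, -351.2, 190.2]
orientation: [[-0.608, -0.794, -0.0], [-0.794, 0.608, 0.0], [0.0, 0.0, -1.0]]
wrist_force: [-0.7, -1.3, 0.6]
gripper_width: 0.55
```

Request:
arm_command(deltas="0 45 0 0 0 0 50;0 45 0 0 0 0 50;0 45 0 0 0 0 50;0 45 0 0 0 0 50;0 45 0 0 0 0 50;0 45 0 0 0 0 50;0 45 0 0 0 0 50;0 45 0 0 0 0 50;0 45 0 0 0 0 50;0 45 0 0 0 0 50;0 45 0 0 0 0 50;0 0 0 0 0 0 50")

```text
clock: 3.1
ee_pos: [516.2, 144.8, 190.2]
orientation: [[-0.604, -0.797, -0.0], [-0.797, 0.604, 0.0], [0.0, 0.0, -1.0]]
wrist_force: [-0.1, -0.2, -0.3]
gripper_width: 0.547
```

Request:
arm_command(deltas="3 21 0 0 0 0 50;0 20.5 0 0 0 0 50;0 0 -40 0 0 0 50;0 0 -40 0 0 0 50;0 0 -40 0 0 0 50;0 0 -20 0 0 0 50;0 0 0 0 0 0 50")

```text
clock: 3.98
ee_pos: [519.0, 184.2, 49.7]
orientation: [[-0.606, -0.795, -0.002], [-0.795, 0.606, -0.001], [0.002, 0.001, -1.0]]
wrist_force: [0.1, 0.5, 0.0]
gripper_width: 0.554
```

Run:
```python
from h import *
b=cap('top','t1');a=cap('scene','s1');s=r.read_state();print(s['ee_pos'],s['wrist_force'])
z=lambda i,x,y,w:cv2.resize(i[y-w:y+w,x-w:x+w],(390,390),interpolation=cv2.INTER_CUBIC)
cv2.imwrite('pics/c2.png',np.hstack([z(a['image'],342,257,50),z(b['image'],299,254,50)])[:,:,::-1])
```

```text
[520.28187969 184.51441156  51.49597967] [ 0.80202919 -0.31178251  0.67503873]
```

View pics/c2.png

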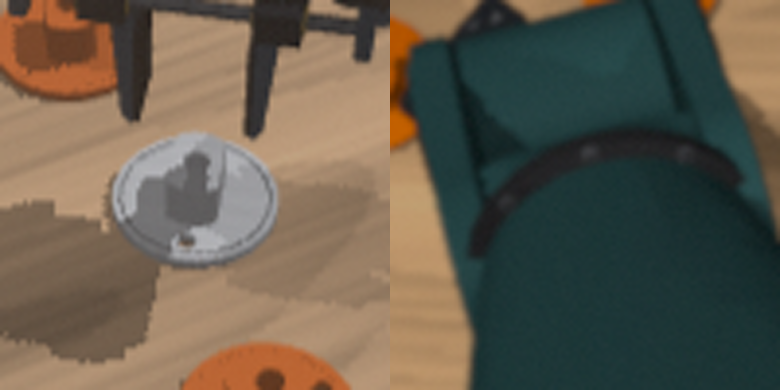

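The fingers straddle the boss, one on each side of the flats (crop pixels (135,110) and (255,130)). Descend and grip.

Request:
arm_command(deltas="0 1.8 -21 0 0 0 50;0 0 -15 0 0 0 50;0 0 -5 0 0 0 50;0 0 0 0 0 0 20;0 0 0 0 0 0 20;0 0 0 0 0 0 20;0 0 0 0 0 0 20;0 0 0 0 0 0 20")

```text
clock: 5.08
ee_pos: [519.6, 186.0, 9.5]
orientation: [[-0.606, -0.795, 0.0], [-0.795, 0.606, 0.0], [-0.0, -0.0, -1.0]]
wrist_force: [-0.3, 0.2, -0.5]
gripper_width: 0.221
```

Width reads 20 mm where the flats should stop it at 26, so I look before lifting.

Run:
```python
from h import *
a=cap('scene','s2');s=r.read_state();print(s['ee_pos'],s['wrist_force'],s['gripper_width'])
z=lambda i,x,y,w:cv2.resize(i[y-w:y+w,x-w:x+w],(600,600),interpolation=cv2.INTER_CUBIC)
cv2.imwrite('pics/c3.png',z(a['image'],342,245,45)[:,:,::-1])
```

```text
[519.50720639 185.94507028   9.49734656] [0.50281463 0.58479016 0.03439269] 0.2173552582311396
```

View pics/c3.png

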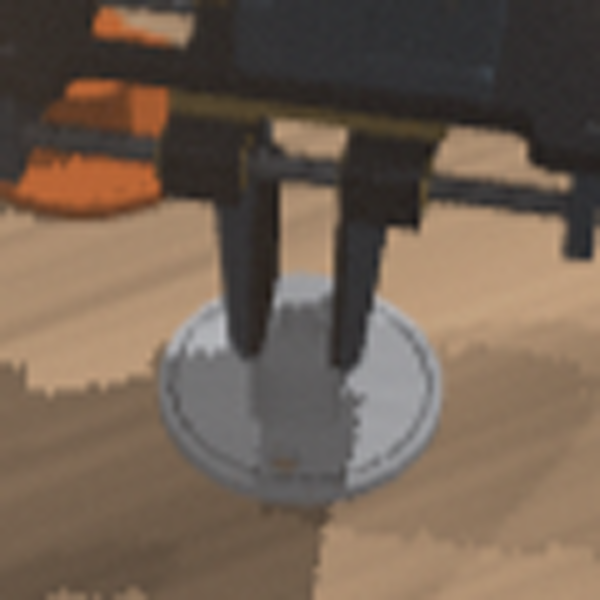

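Request:
arm_command(deltas="0 0 0 0 0 0 0;0 0 0 0 0 0 0;0 0 0 0 0 0 0;0 0 0 0 0 0 0", squeeze=30)

```text
clock: 5.62
ee_pos: [519.5, 186.0, 9.4]
orientation: [[-0.606, -0.795, -0.0], [-0.795, 0.606, -0.0], [0.0, 0.0, -1.0]]
wrist_force: [-0.9, 0.1, -0.3]
gripper_width: 0.004
```

Run:
```python
from h import *
a=cap('scene','s3');s=r.read_state();print(s['ee_pos'],s['wrist_force'],s['gripper_width'])
z=lambda i,x,y,w:cv2.resize(i[y-w:y+w,x-w:x+w],(600,600),interpolation=cv2.INTER_CUBIC)
cv2.imwrite('pics/c4.png',z(a['image'],342,245,45)[:,:,::-1])
for p in ([519.5,186,9.5],[519.5,186,32],[519.5,186,6]): print(proj(a,p))
```

```text
[519.4687266  185.92732888   9.39885511] [ 0.27806469 -0.71018262  0.31547724] 0.004499455810468698
(np.float64(341.5364218122083), np.float64(256.29677778554213))
(np.float64(341.82436675935406), np.float64(248.55420393273707))
(np.float64(341.49243912251615), np.float64(257.479879445502))
```

View pics/c4.png

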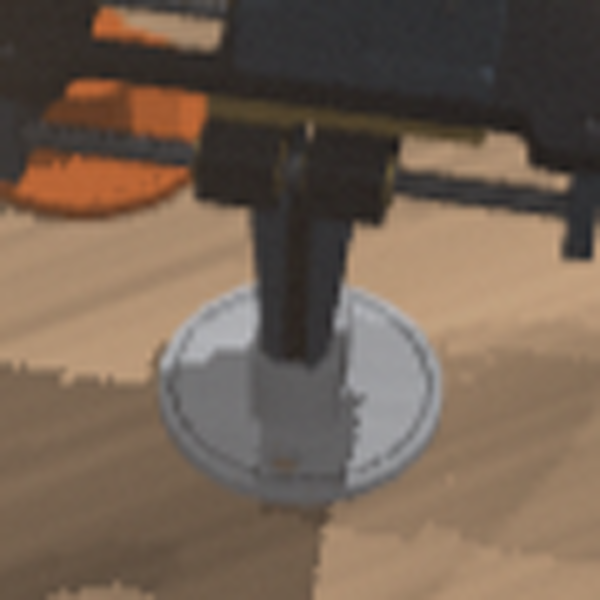

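Run:
```python
from h import *
a=load('s3');d=np.array([.795,-.606,0])
w=lambda p:((p[0]-297)*6.667,(p[1]-200)*6.667)
for k in(0,10,16,20):
  for z in (6,9.5,20,32,40): print(k,z,np.round(w(proj(a,np.array([519.5,186,z])+d*k))))
print('clock')
for v in range(240,268,2): print(v,[pt(a,u,v).round(0).tolist() for u in (337,342,347)])
c=load('s0');print('s0')
for v in range(240,268,2): print(v,[pt(c,u,v).round(0).tolist() for u in (337,342,347)])
```

```text
0 6 [297. 383.]
0 9.5 [297. 375.]
0 20 [298. 351.]
0 32 [299. 324.]
0 40 [300. 305.]
10 6 [291. 408.]
10 9.5 [291. 400.]
10 20 [292. 377.]
10 32 [293. 349.]
10 40 [294. 330.]
16 6 [288. 423.]
16 9.5 [288. 416.]
16 20 [289. 392.]
16 32 [290. 364.]
16 40 [290. 345.]
20 6 [286. 434.]
20 9.5 [286. 426.]
20 20 [287. 402.]
20 32 [288. 374.]
20 40 [288. 356.]
clock
240 [[528.0, 170.0, 72.0], [531.0, 179.0, 71.0], [537.0, 186.0, 73.0]]
242 [[530.0, 169.0, 68.0], [531.0, 179.0, 65.0], [540.0, 185.0, 71.0]]
244 [[527.0, 171.0, 60.0], [534.0, 178.0, 63.0], [536.0, 187.0, 60.0]]
246 [[528.0, 170.0, 55.0], [534.0, 178.0, 57.0], [519.0, 198.0, 33.0]]
248 [[529.0, 170.0, 50.0], [533.0, 179.0, 51.0], [520.0, 197.0, 29.0]]
250 [[528.0, 171.0, 44.0], [532.0, 179.0, 44.0], [530.0, 192.0, 36.0]]
252 [[529.0, 170.0, 39.0], [534.0, 178.0, 41.0], [532.0, 191.0, 32.0]]
254 [[527.0, 172.0, 31.0], [532.0, 179.0, 32.0], [538.0, 188.0, 33.0]]
256 [[530.0, 170.0, 29.0], [535.0, 178.0, 30.0], [539.0, 187.0, 29.0]]
258 [[528.0, 171.0, 21.0], [535.0, 178.0, 24.0], [537.0, 188.0, 21.0]]
260 [[527.0, 172.0, 14.0], [5
[... 533 characters left out ...]
8 [[516.0, 177.0, 34.0], [510.0, 192.0, 21.0], [522.0, 196.0, 31.0]]
250 [[519.0, 176.0, 32.0], [512.0, 191.0, 18.0], [527.0, 193.0, 32.0]]
252 [[524.0, 173.0, 33.0], [526.0, 183.0, 30.0], [532.0, 190.0, 33.0]]
254 [[528.0, 171.0, 33.0], [532.0, 180.0, 32.0], [538.0, 187.0, 34.0]]
256 [[529.0, 171.0, 27.0], [536.0, 178.0, 31.0], [536.0, 189.0, 26.0]]
258 [[529.0, 171.0, 22.0], [535.0, 178.0, 24.0], [536.0, 189.0, 20.0]]
260 [[529.0, 171.0, 16.0], [535.0, 178.0, 18.0], [538.0, 188.0, 16.0]]
262 [[531.0, 170.0, 12.0], [534.0, 179.0, 10.0], [537.0, 189.0, 9.0]]
264 [[531.0, 170.0, 6.0], [535.0, 179.0, 6.0], [539.0, 188.0, 6.0]]
266 [[537.0, 167.0, 8.0], [540.0, 176.0, 7.0], [543.0, 186.0, 5.0]]
```

Run:
```python
from h import *
a=load('s1');c=load('s3')
g=cv2.cvtColor(a['image'],cv2.COLOR_RGB2GRAY)
def low(cc,us,v0,v1,th=70):
    g=cv2.cvtColor(cc['image'],cv2.COLOR_RGB2GRAY)
    for u in us:
        vs=[v for v in range(v0,v1) if g[v,u]<th]
        v=max(vs) if vs else None
        print(u,v,[ (pt(cc,u,v-k).round(0).tolist()) for k in(0,1,2,3,5)] if v else '')
print('s1');low(a,range(322,332),205,245);low(a,range(352,362),205,245)
print('s3');low(c,range(335,350,2),225,256,75)
```

```text
s1
322 229 [[509.0, 148.0, 94.0], [512.0, 147.0, 100.0], [513.0, 147.0, 103.0], [512.0, 147.0, 104.0], [511.0, 147.0, 109.0]]
323 235 [[513.0, 149.0, 81.0], [513.0, 149.0, 83.0], [512.0, 149.0, 86.0], [512.0, 149.0, 88.0], [512.0, 149.0, 93.0]]
324 236 [[514.0, 150.0, 79.0], [514.0, 150.0, 81.0], [512.0, 151.0, 82.0], [516.0, 149.0, 89.0], [514.0, 150.0, 92.0]]
325 237 [[516.0, 151.0, 77.0], [515.0, 152.0, 79.0], [515.0, 152.0, 82.0], [515.0, 152.0, 84.0], [513.0, 153.0, 87.0]]
326 237 [[516.0, 153.0, 77.0], [514.0, 154.0, 77.0], [513.0, 155.0, 79.0], [516.0, 153.0, 84.0], [514.0, 154.0, 87.0]]
327 237 [[515.0, 156.0, 74.0], [516.0, 155.0, 78.0], [516.0, 155.0, 81.0], [516.0, 155.0, 83.0], [516.0, 155.0, 89.0]]
328 233 [[511.0, 160.0, 80.0], [508.0, 161.0, 79.0], [509.0, 161.0, 83.0], [509.0, 161.0, 85.0], [509.0, 161.0, 91.0]]
329 229 [[500.0, 167.0, 77.0], [501.0, 167.0, 81.0], [1137.0, -164.0, 806.0], [501.0, 167.0, 86.0], [502.0, 167.0, 92.0]]
330 226 [[492.0, 174.0, 75.0], [492.0, 174.0, 77.0], [494.0, 173.0, 82.0], [493.0, 173.0, 83.0], [491.0, 174.0, 87.0]]
331 208 [[538.0, 15
[... 1572 characters left out ...]
, 175.0, 32.0], [530.0, 174.0, 35.0], [529.0, 174.0, 38.0], [529.0, 175.0, 39.0], [531.0, 174.0, 48.0]]
341 254 [[532.0, 177.0, 33.0], [531.0, 178.0, 34.0], [531.0, 178.0, 38.0], [533.0, 177.0, 43.0], [532.0, 177.0, 47.0]]
343 255 [[537.0, 179.0, 35.0], [535.0, 180.0, 35.0], [534.0, 181.0, 36.0], [534.0, 181.0, 39.0], [535.0, 180.0, 46.0]]
345 253 [[540.0, 182.0, 42.0], [538.0, 183.0, 42.0], [537.0, 183.0, 43.0], [537.0, 183.0, 47.0], [539.0, 182.0, 55.0]]
347 245 [[529.0, 192.0, 49.0], [536.0, 187.0, 60.0], [536.0, 187.0, 63.0], [540.0, 185.0, 71.0], [537.0, 186.0, 73.0]]
349 235 [[516.0, 203.0, 59.0], [525.0, 197.0, 72.0], [534.0, 192.0, 86.0], [558.0, 177.0, 117.0], [559.0, 177.0, 123.0]]
```

The fingers shut fully above the boss. In both views the z_map puts the real fingertips about 24.5 mm higher than the reported TCP: 76 against 51 in one, 34 against 9.5 in the other. x and y agree. I trust the picture. I'll open and go down with force checks, correcting for this offset.

Request:
arm_command(deltas="0 0 0 0 0 0 50;0 0 0 0 0 0 50;0 0 0 0 0 0 50;0 0 0 0 0 0 50;0 0 -5 0 0 0 50;0 0 -5 0 0 0 50;0 0 0 0 0 0 50")

```text
clock: 6.55
ee_pos: [519.1, 185.8, -1.2]
orientation: [[-0.606, -0.795, -0.001], [-0.795, 0.606, -0.0], [0.001, 0.001, -1.0]]
wrist_force: [0.8, 0.2, 0.8]
gripper_width: 0.544
```

Request:
arm_command(deltas="0 0 -4 0 0 0 50;0 0 -4 0 0 0 50;0 0 -3 0 0 0 50;0 0 0 0 0 0 50")

```text
clock: 7.05
ee_pos: [519.3, 185.9, -11.9]
orientation: [[-0.606, -0.795, -0.0], [-0.795, 0.606, -0.0], [0.0, 0.0, -1.0]]
wrist_force: [-0.8, -0.4, 0.3]
gripper_width: 0.548
```

Run:
```python
from h import *
a=cap('scene','s4');s=r.read_state();print(s['ee_pos'],s['wrist_force'],s['gripper_width'])
z=lambda i,x,y,w:cv2.resize(i[y-w:y+w,x-w:x+w],(600,600),interpolation=cv2.INTER_CUBIC)
cv2.imwrite('pics/c5.png',z(a['image'],342,245,45)[:,:,::-1])
```

```text
[519.41485372 185.93466522 -11.69446104] [-1.12007843  0.43636333  0.56381381] 0.5449597979889939
```

View pics/c5.png

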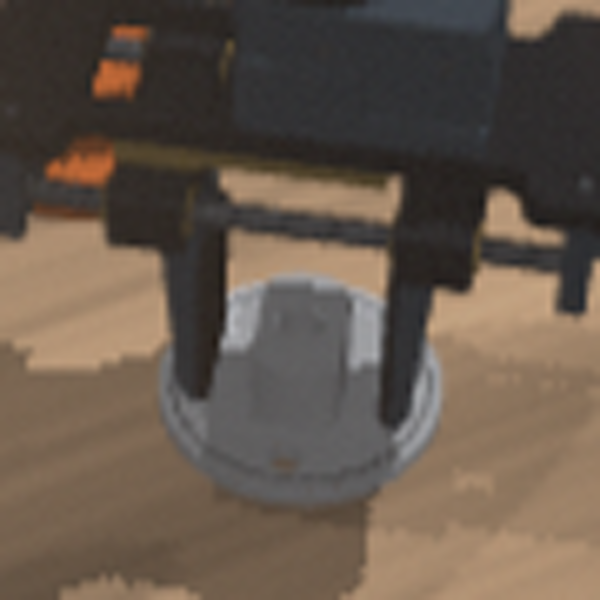

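The boss (crop (305,350)) stands between the fingertips (195,395) and (390,425). Go down a little more and close.

Request:
arm_command(deltas="0 0 -2 0 0 0 30;0 0 0 0 0 0 15;0 0 0 0 0 0 15;0 0 0 0 0 0 15;0 0 0 0 0 0 15;0 0 0 0 0 0 15", squeeze=30)

```text
clock: 7.85
ee_pos: [519.5, 185.9, -13.6]
orientation: [[-0.606, -0.795, -0.0], [-0.795, 0.606, -0.0], [0.0, 0.0, -1.0]]
wrist_force: [-0.5, 0.1, -0.3]
gripper_width: 0.281
```

Request:
arm_command(deltas="0 0 10 0 0 0 15;0 0 20 0 0 0 15;0 0 25 0 0 0 15;0 0 25 0 0 0 15;0 0 25 0 0 0 15;0 0 25 0 0 0 15;0 0 0 0 0 0 15;0 0 0 0 0 0 15")

```text
clock: 8.85
ee_pos: [519.2, 185.9, 116.3]
orientation: [[-0.606, -0.795, -0.0], [-0.795, 0.606, 0.0], [0.0, 0.0, -1.0]]
wrist_force: [-0.1, -0.1, -1.5]
gripper_width: 0.285
```

Run:
```python
from h import *
a=cap('scene','s5');s=r.read_state();print(s['ee_pos'],s['wrist_force'],s['ft_torque'],s['gripper_width'])
z=lambda i,x,y,w:cv2.resize(i[y-w:y+w,x-w:x+w],(600,600),interpolation=cv2.INTER_CUBIC)
cv2.imwrite('pics/c6.png',z(a['image'],342,215,55)[:,:,::-1])
```

```text
[518.89730661 185.76522991 115.77762069] [-0.05377296 -0.20525971 -2.43220271] [ 0.09931921 -0.04512868 -0.01436522] 0.28370598672289815
```

View pics/c6.png

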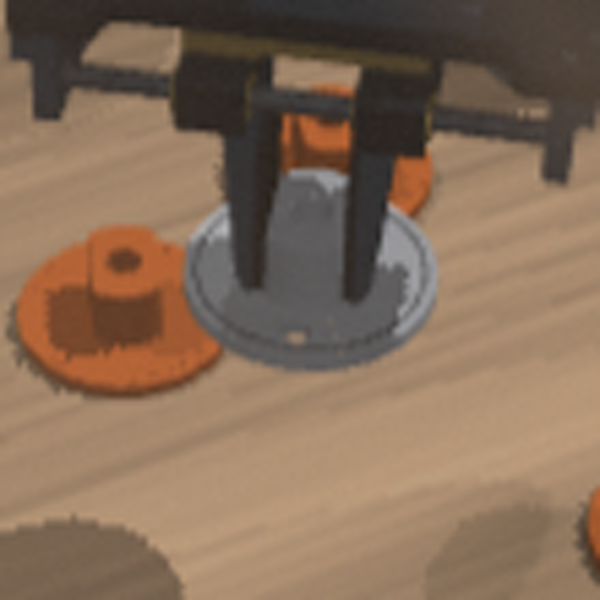

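Lifted: width holds at 26 mm, and the load of about 2 N matches the cover's weight. Now carry it over the shaft, turning 1.47 rad to bring the hole to the pin.

Request:
arm_command(deltas="-2 -20 0 0 0 0.12 15;-2 -20 0 0 0 0.12 15;-2 -20 0 0 0 0.12 15;-2 -20 0 0 0 0.12 15;-2 -20 0 0 0 0.12 15;-2 -20 0 0 0 0.12 15;-2 -20 0 0 0 0.12 15;-2 -20 0 0 0 0.12 15;-2 -20 0 0 0 0.12 15;-2 -20 0 0 0 0.12 15;-2 -20 0 0 0 0.12 15;-2 -20 0 0 0 0.12 15")

```text
clock: 10.4
ee_pos: [494.7, -54.6, 115.5]
orientation: [[0.712, -0.702, -0.002], [-0.702, -0.712, 0.0], [-0.001, 0.001, -1.0]]
wrist_force: [0.7, -0.3, -1.6]
gripper_width: 0.282
```

Request:
arm_command(deltas="-0.6 -3 0 0 0 0.03 15;0 0 0 0 0 0 15;0 0 0 0 0 0 15")

```text
clock: 10.78
ee_pos: [494.8, -56.5, 116.2]
orientation: [[0.73, -0.684, -0.0], [-0.684, -0.73, 0.0], [-0.0, 0.0, -1.0]]
wrist_force: [-0.1, -0.5, -1.7]
gripper_width: 0.279
```

Run:
```python
from h import *
a=cap('scene','s6');b=cap('top','t6');s=r.read_state();print(s['ee_pos'],s['orientation'].round(3).tolist(),s['wrist_force'],s['ft_torque'],s['gripper_width'])
z=lambda i,x,y,w:cv2.resize(i[y-w:y+w,x-w:x+w],(600,600),interpolation=cv2.INTER_CUBIC)
cv2.imwrite('pics/c7.png',z(a['image'],218,255,60)[:,:,::-1])
o=s['ee_pos'];zb=o[2]+13.9+6
hsv=cv2.cvtColor(a['image'],cv2.COLOR_RGB2HSV)
print(zb, proj(a,[o[0],o[1],zb]))
```

```text
[494.88493957 -56.54665383 116.34115893] [[0.73, -0.683, -0.0], [-0.683, -0.73, 0.0], [-0.0, 0.0, -1.0]] [ 0.61563484  0.59109238 -1.65825075] [ 0.00619963 -0.06202873 -0.01428116] 0.281965199243295
136.24115892688184 (np.float64(209.22188422947448), np.float64(244.7454286920432))
```

View pics/c7.png

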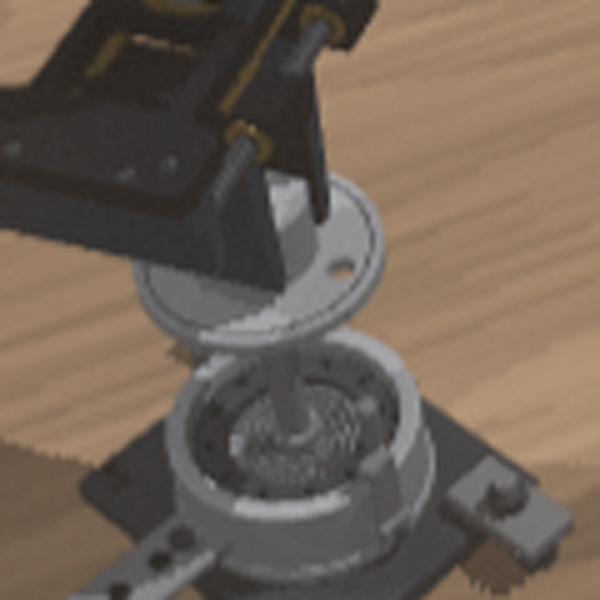

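Run:
```python
from h import *
a=load('s6')
h=onz(a,226.4,248.6,136.2);e=np.array([494.9,-56.5]);cx=np.array([.683,.73])
print('hole',h,'rel',h[:2]-e,'exp',30*cx,'along',(h[:2]-e)@cx,'perp',(h[:2]-e)@[-.73,.683])
# rim points of plate top edge: crop coordinates by eye
for p in((383,225),(375,275),(340,315),(250,343),(190,325),(150,290),(340,183)):
    q=onz(a,158+p[0]/5,195+p[1]/5,136.2)[:2];print(p,q.round(1),np.linalg.norm(q-e).round(1))
im=cv2.resize(a['image'][215:275,175:245],(700,600),interpolation=cv2.INTER_CUBIC);cv2.imwrite('pics/c8.png',im[:,:,::-1])
im=cv2.resize(load('s0')['image'][250:310,185:255],(700,600),interpolation=cv2.INTER_CUBIC);cv2.imwrite('pics/c9.png',im[:,:,::-1])
```

```text
hole [516.14048986 -33.73204363 136.2       ] rel [21.24048986 22.76795637] exp [20.49 21.9 ] along 31.127862723023554 perp 0.044956603379954885
(383, 225) [503.6 -14.6] 42.8
(375, 275) [524.1 -25. ] 43.0
(340, 315) [535.7 -41.4] 43.5
(250, 343) [534.1 -71.7] 42.1
(190, 325) [517.8 -86.8] 38.0
(150, 290) [497.  -93.9] 37.5
(340, 183) [478.2 -20.9] 39.4
```

View pics/c8.png

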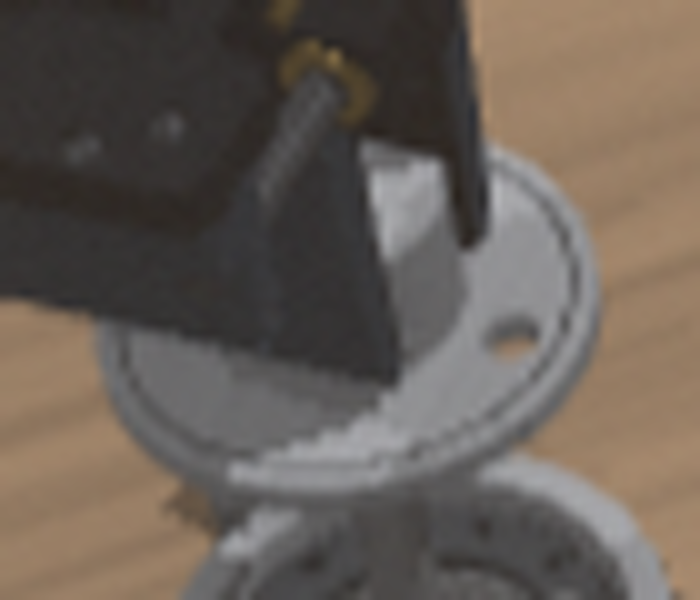

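View pics/c9.png

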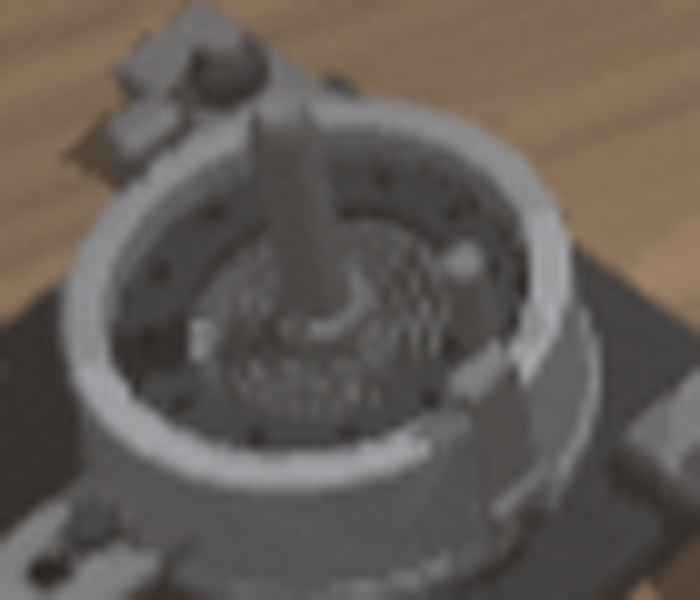

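Consistent within about 1 mm, well inside the 3 mm catch of the tapered shaft. Lower towards the shaft's end, then on in small steps watching the force.

Request:
arm_command(deltas="0 0 -12 0 0 0 15;0 0 -10 0 0 0 15;0 0 -8 0 0 0 15;0 0 0 0 0 0 15;0 0 -2 0 0 0 15;0 0 -2 0 0 0 15;0 0 0 0 0 0 15")

```text
clock: 11.75
ee_pos: [494.9, -57.1, 82.4]
orientation: [[0.73, -0.683, 0.0], [-0.683, -0.73, 0.0], [0.0, -0.0, -1.0]]
wrist_force: [0.4, -0.8, -1.0]
gripper_width: 0.282
```

Request:
arm_command(deltas="0 0 -1.5 0 0 0 15;0 0 -1.5 0 0 0 15;0 0 0 0 0 0 15")

```text
clock: 12.12
ee_pos: [494.8, -57.0, 79.3]
orientation: [[0.73, -0.683, -0.0], [-0.683, -0.73, 0.0], [-0.0, 0.0, -1.0]]
wrist_force: [1.4, -0.1, -1.3]
gripper_width: 0.282
```

Request:
arm_command(deltas="0 0 -1.5 0 0 0 15;0 0 -1.5 0 0 0 15;0 0 0 0 0 0 15")

```text
clock: 12.5
ee_pos: [494.8, -57.0, 76.3]
orientation: [[0.73, -0.683, -0.0], [-0.683, -0.73, 0.0], [-0.0, 0.0, -1.0]]
wrist_force: [-0.5, 0.3, -1.8]
gripper_width: 0.283
```

No contact force with about 6 mm of shaft in the bore. Continue to just above the pin.

Request:
arm_command(deltas="0 0 -2 0 0 0 15;0 0 -2 0 0 0 15;0 0 -2 0 0 0 15;0 0 -2 0 0 0 15;0 0 0 0 0 0 15")

```text
clock: 13.12
ee_pos: [494.8, -57.0, 68.2]
orientation: [[0.73, -0.683, -0.0], [-0.683, -0.73, 0.0], [-0.0, 0.0, -1.0]]
wrist_force: [0.6, 0.9, -1.5]
gripper_width: 0.281
```

Request:
arm_command(deltas="0 0 -2 0 0 0 15;0 0 -2 0 0 0 15;0 0 -2 0 0 0 15;0 0 -2 0 0 0 15;0 0 0 0 0 0 15")

```text
clock: 13.75
ee_pos: [494.8, -57.0, 60.3]
orientation: [[0.73, -0.683, -0.0], [-0.683, -0.73, 0.0], [-0.0, 0.0, -1.0]]
wrist_force: [-0.5, -0.4, -2.6]
gripper_width: 0.285
```

Run:
```python
from h import *
a=cap('scene','s7');b=cap('top','t7');s=r.read_state();print(s['ee_pos'],s['wrist_force'],s['ft_torque'],s['gripper_width'])
z=lambda i,x,y,w:cv2.resize(i[y-w:y+w,x-w:x+w],(390,390),interpolation=cv2.INTER_CUBIC)
cv2.imwrite('pics/d1.png',np.hstack([z(a['image'],215,272,40),z(b['image'],408,266,45)])[:,:,::-1])
```

```text
[494.89236343 -57.04437795  60.42147432] [-0.199948   -0.4588565  -2.56340495] [-0.05760861 -0.04830835  0.04976131] 0.28440094924402964
```

View pics/d1.png

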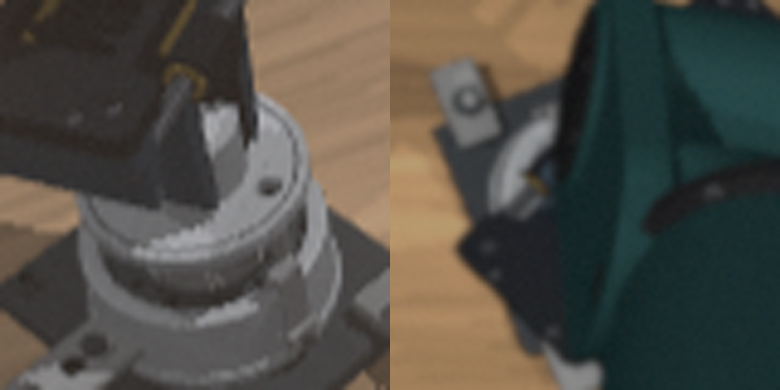

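The cover is level on the shaft, hole at crop (270,186) facing the pin's side. Now approach the pin end in 1 mm steps.

Request:
arm_command(deltas="0 0 -2 0 0 0 15;0 0 -2 0 0 0 15;0 0 -2 0 0 0 15;0 0 -2 0 0 0 15;0 0 0 0 0 0 15")

```text
clock: 14.48
ee_pos: [494.8, -57.0, 52.2]
orientation: [[0.73, -0.683, -0.0], [-0.683, -0.73, 0.0], [-0.0, 0.0, -1.0]]
wrist_force: [0.3, 0.1, -1.5]
gripper_width: 0.287
```

Request:
arm_command(deltas="0 0 -1 0 0 0 15;0 0 -1 0 0 0 15;0 0 0 0 0 0 15")

```text
clock: 14.85
ee_pos: [494.9, -57.1, 50.4]
orientation: [[0.73, -0.683, -0.0], [-0.683, -0.73, -0.0], [-0.0, 0.0, -1.0]]
wrist_force: [0.2, 0.8, -2.8]
gripper_width: 0.283
```

Request:
arm_command(deltas="0 0 -1 0 0 0 15;0 0 0 0 0 0 15")

```text
clock: 15.1
ee_pos: [494.9, -57.0, 49.4]
orientation: [[0.73, -0.683, -0.0], [-0.683, -0.73, 0.0], [-0.0, 0.0, -1.0]]
wrist_force: [-0.8, 0.7, -1.5]
gripper_width: 0.282
```

Request:
arm_command(deltas="0 0 -1 0 0 0 15;0 0 0 0 0 0 15")

```text
clock: 15.35
ee_pos: [494.8, -57.1, 48.3]
orientation: [[0.73, -0.683, -0.0], [-0.683, -0.73, 0.0], [-0.0, 0.0, -1.0]]
wrist_force: [0.6, -0.1, -1.1]
gripper_width: 0.285
```

Request:
arm_command(deltas="0 0 -1 0 0 0 15;0 0 0 0 0 0 15")

```text
clock: 15.6
ee_pos: [494.8, -57.1, 47.3]
orientation: [[0.73, -0.683, -0.0], [-0.683, -0.73, 0.0], [-0.0, 0.0, -1.0]]
wrist_force: [0.3, 0.3, -1.1]
gripper_width: 0.282
```

Request:
arm_command(deltas="0 0 -1 0 0 0 15;0 0 0 0 0 0 15")

```text
clock: 15.85
ee_pos: [494.8, -57.0, 46.4]
orientation: [[0.73, -0.683, -0.0], [-0.683, -0.73, 0.0], [-0.0, 0.0, -1.0]]
wrist_force: [-0.2, -0.2, -2.1]
gripper_width: 0.284
```

Request:
arm_command(deltas="0 0 -1 0 0 0 15;0 0 0 0 0 0 15")

```text
clock: 16.1
ee_pos: [495.0, -57.1, 45.5]
orientation: [[0.73, -0.683, 0.0], [-0.683, -0.73, -0.0], [0.0, -0.0, -1.0]]
wrist_force: [-0.5, -0.8, 0.3]
gripper_width: 0.283
```

The pin went by without force, and the first contact is at an underside height of about 59.4 mm, where the clips begin. Press on in steps.

Request:
arm_command(deltas="0 0 -1 0 0 0 15;0 0 0 0 0 0 15")

```text
clock: 16.35
ee_pos: [495.1, -57.1, 44.6]
orientation: [[0.73, -0.683, 0.0], [-0.683, -0.73, -0.0], [0.0, -0.0, -1.0]]
wrist_force: [-1.1, -0.2, 3.8]
gripper_width: 0.287
```

Request:
arm_command(deltas="0 0 -1 0 0 0 15;0 0 0 0 0 0 15")

```text
clock: 16.6
ee_pos: [494.9, -57.1, 43.4]
orientation: [[0.73, -0.683, 0.0], [-0.683, -0.73, -0.0], [0.0, -0.0, -1.0]]
wrist_force: [-0.0, -0.5, -1.2]
gripper_width: 0.286
```

Request:
arm_command(deltas="0 0 -1 0 0 0 15;0 0 0 0 0 0 15")

```text
clock: 16.85
ee_pos: [494.8, -57.1, 42.3]
orientation: [[0.73, -0.683, -0.0], [-0.683, -0.73, -0.0], [-0.0, 0.0, -1.0]]
wrist_force: [0.6, -0.9, -2.0]
gripper_width: 0.28
```

Request:
arm_command(deltas="0 0 -1 0 0 0 15;0 0 0 0 0 0 15")

```text
clock: 17.1
ee_pos: [494.8, -57.0, 41.3]
orientation: [[0.73, -0.683, -0.0], [-0.683, -0.73, 0.0], [-0.0, 0.0, -1.0]]
wrist_force: [1.0, -0.4, -3.1]
gripper_width: 0.286
```

Run:
```python
from h import *
a=cap('scene','s8');s=r.read_state();print(s['ee_pos'],s['wrist_force'],s['ft_torque'],s['gripper_width'])
z=lambda i,x,y,w:cv2.resize(i[y-w:y+w,x-w:x+w],(600,600),interpolation=cv2.INTER_CUBIC)
cv2.imwrite('pics/d2.png',z(a['image'],215,275,37)[:,:,::-1])
```

```text
[494.77511804 -57.03322899  41.26424845] [ 0.62283763 -1.07702775 -3.96701062] [-0.22532612 -0.17048265 -0.01944365] 0.2845465491060822
```

View pics/d2.png

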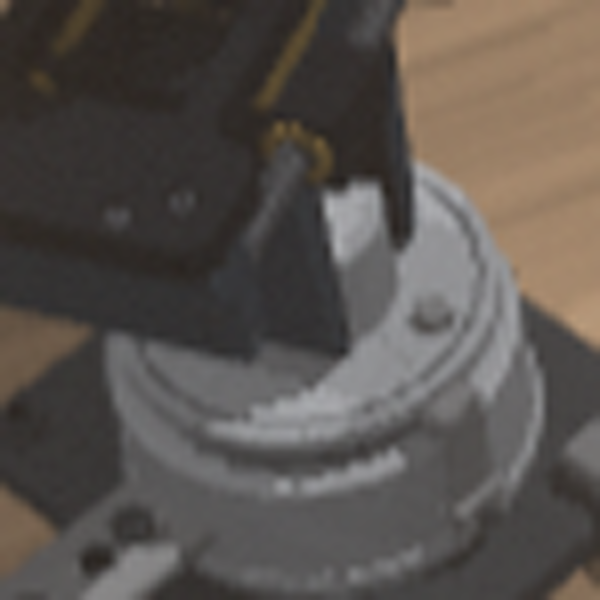

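The pin shows in the hole at crop (432,310) and the cover is still level. Continue down.

Request:
arm_command(deltas="0 0 -1 0 0 0 15;0 0 0 0 0 0 15")

```text
clock: 17.4
ee_pos: [494.8, -57.0, 40.3]
orientation: [[0.73, -0.683, -0.0], [-0.683, -0.73, 0.0], [-0.0, 0.0, -1.0]]
wrist_force: [-0.5, -1.0, -3.5]
gripper_width: 0.284
```

Request:
arm_command(deltas="0 0 -1 0 0 0 15;0 0 0 0 0 0 15")

```text
clock: 17.65
ee_pos: [494.8, -57.0, 39.3]
orientation: [[0.73, -0.683, -0.0], [-0.683, -0.73, -0.0], [-0.0, 0.0, -1.0]]
wrist_force: [0.7, -1.0, -2.2]
gripper_width: 0.282
```

Request:
arm_command(deltas="0 0 -1 0 0 0 15;0 0 0 0 0 0 15")

```text
clock: 17.9
ee_pos: [494.8, -57.1, 38.3]
orientation: [[0.73, -0.683, -0.0], [-0.683, -0.73, 0.0], [-0.0, 0.0, -1.0]]
wrist_force: [-0.1, -1.3, -2.9]
gripper_width: 0.284
```

Request:
arm_command(deltas="0 0 -1 0 0 0 15;0 0 0 0 0 0 15")

```text
clock: 18.15
ee_pos: [494.7, -57.0, 37.2]
orientation: [[0.73, -0.683, -0.0], [-0.683, -0.73, -0.0], [-0.0, 0.0, -1.0]]
wrist_force: [1.0, -1.1, -4.9]
gripper_width: 0.284
```

Request:
arm_command(deltas="0 0 -1 0 0 0 15;0 0 0 0 0 0 15")

```text
clock: 18.4
ee_pos: [494.7, -57.0, 36.2]
orientation: [[0.73, -0.683, -0.0], [-0.683, -0.73, 0.0], [-0.0, 0.0, -1.0]]
wrist_force: [1.0, -0.4, -6.1]
gripper_width: 0.279
```

Request:
arm_command(deltas="0 0 -1 0 0 0 15;0 0 0 0 0 0 15")

```text
clock: 18.65
ee_pos: [494.7, -57.0, 35.3]
orientation: [[0.73, -0.683, -0.0], [-0.683, -0.73, 0.0], [-0.0, 0.0, -1.0]]
wrist_force: [0.4, -0.1, -5.8]
gripper_width: 0.285
```

The clips now pull the cover down, so only the last 1 to 2 mm to the rim remain.

Request:
arm_command(deltas="0 0 -0.5 0 0 0 15;0 0 0 0 0 0 15")

```text
clock: 18.9
ee_pos: [494.8, -57.0, 34.9]
orientation: [[0.73, -0.683, -0.0], [-0.683, -0.73, 0.0], [-0.0, 0.0, -1.0]]
wrist_force: [0.2, 0.5, -4.7]
gripper_width: 0.283
```

Request:
arm_command(deltas="0 0 -0.5 0 0 0 15;0 0 0 0 0 0 15")

```text
clock: 19.15
ee_pos: [494.9, -57.0, 34.5]
orientation: [[0.73, -0.683, -0.0], [-0.683, -0.73, -0.0], [-0.0, 0.0, -1.0]]
wrist_force: [-0.6, -0.8, -2.8]
gripper_width: 0.284
```

Request:
arm_command(deltas="0 0 -0.5 0 0 0 15;0 0 0 0 0 0 15")

```text
clock: 19.4
ee_pos: [494.9, -57.0, 34.4]
orientation: [[0.73, -0.683, -0.0], [-0.683, -0.73, 0.0], [-0.0, 0.0, -1.0]]
wrist_force: [-4.8, 0.6, 9.4]
gripper_width: 0.285
```

Contact with the rim is at an underside height of about 48.3 mm, the nominal being 48. One more light press, then look.

Request:
arm_command(deltas="0 0 -0.3 0 0 0 15;0 0 0 0 0 0 15")

```text
clock: 19.65
ee_pos: [495.0, -57.0, 34.4]
orientation: [[0.73, -0.683, -0.0], [-0.683, -0.73, 0.0], [-0.0, 0.0, -1.0]]
wrist_force: [-7.3, 1.0, 16.6]
gripper_width: 0.286
```

Run:
```python
from h import *
a=cap('scene','s9');s=r.read_state();print(s['ee_pos'],s['wrist_force'],s['ft_torque'],s['gripper_width'])
z=lambda i,x,y,w:cv2.resize(i[y-w:y+w,x-w:x+w],(600,600),interpolation=cv2.INTER_CUBIC)
cv2.imwrite('pics/d3.png',z(a['image'],215,275,37)[:,:,::-1])
```

```text
[494.93735649 -57.02356127  34.36241273] [-7.64261573  0.76779238 17.26001412] [0.1627731  1.28687517 0.02307515] 0.2859651542458544
```

View pics/d3.png

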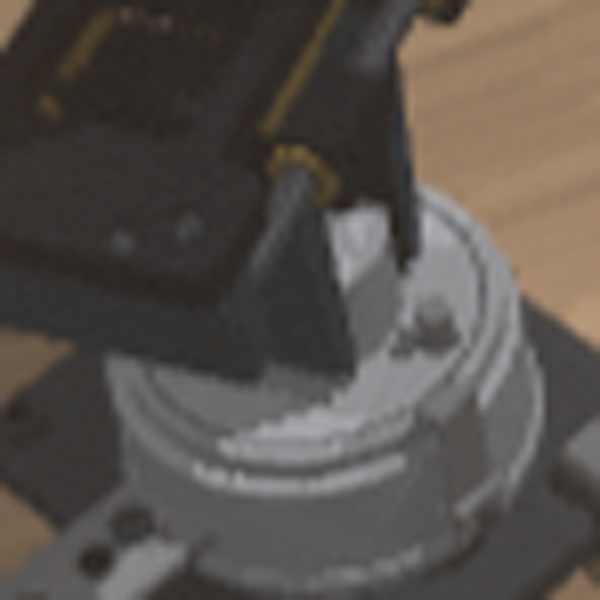

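The pin stands through the hole at (432,315), and clip a (445,400) is over the plate's edge. Ease off, open and retreat straight up.

Request:
arm_command(deltas="0 0 0.5 0 0 0 15;0 0 0 0 0 0 45;0 0 0 0 0 0 45;0 0 0 0 0 0 45;0 0 0 0 0 0 45;0 0 0 0 0 0 45")

```text
clock: 20.45
ee_pos: [494.9, -57.1, 34.1]
orientation: [[0.73, -0.683, 0.0], [-0.683, -0.73, -0.0], [0.0, -0.0, -1.0]]
wrist_force: [-0.2, -0.0, -0.5]
gripper_width: 0.49
```

Request:
arm_command(deltas="0 0 3 0 0 0 45;0 0 10 0 0 0 45;0 0 20 0 0 0 45;0 0 30 0 0 0 45;0 0 30 0 0 0 45;0 0 30 0 0 0 45;0 0 30 0 0 0 45;0 0 0 0 0 0 45")

```text
clock: 21.45
ee_pos: [496.3, -57.3, 189.9]
orientation: [[0.73, -0.683, 0.004], [-0.683, -0.73, -0.001], [0.004, -0.003, -1.0]]
wrist_force: [0.5, 1.2, -0.1]
gripper_width: 0.492
```

Request:
arm_command(deltas="0 -30 0 0 0 0 45;0 -30 0 0 0 0 45;0 -30 0 0 0 0 45;0 -30 0 0 0 0 45;0 -30 0 0 0 0 45;0 -30 0 0 0 0 45;0 -30 0 0 0 0 45;0 -30 0 0 0 0 45;0 -30 0 0 0 0 45;0 -30 0 0 0 0 45;0 0 0 0 0 0 45")

```text
clock: 22.82
ee_pos: [494.4, -358.2, 186.5]
orientation: [[0.729, -0.684, -0.001], [-0.684, -0.729, 0.0], [-0.001, 0.0, -1.0]]
wrist_force: [-0.4, 1.1, -0.5]
gripper_width: 0.493
```

Run:
```python
from h import *
a=cap('scene','s10');b=cap('top','t10');s=r.read_state();print(s['clock'],s['ee_pos'],s['wrist_force'],s['gripper_width'])
z=lambda i,x,y,w:cv2.resize(i[y-w:y+w,x-w:x+w],(390,390),interpolation=cv2.INTER_CUBIC)
cv2.imwrite('pics/d4.png',np.hstack([z(a['image'],218,282,37),z(b['image'],408,266,40)])[:,:,::-1])
# plane fit over cover plate, both views
for c,box in((a,(190,250,245,315)),(b,(375,235,445,300))):
    P=np.array([pt(c,u,v) for v in range(box[1],box[3]) for u in range(box[0],box[2])])
    d=np.hypot(P[:,0]-495,P[:,1]+57)
    for lo,hi,zl,zh in((24,39,44,64),(0,19,70,90),(43,46,40,56)):
        q=P[(d>lo)&(d<hi)&(P[:,2]>zl)&(P[:,2]<zh)]
        if len(q)>8:
            A=np.c_[q[:,:2]-[495,-57],np.ones(len(q))];k=np.linalg.lstsq(A,q[:,2],rcond=None)[0]
            print(lo,len(q),k.round(4),np.median(q[:,2]).round(2))
for n,c in(('scene',(load('s0'),a)),('top',(load('t0'),b))):
    d=cv2.absdiff(c[0]['image'],c[1]['image']).max(2);print(n)
    for nm,p in(('mallet',[(482,302),(362,371)] if n=='scene' else [(230,155),(343,149)]),('hex',[(242,425)] if n=='scene' else [(425,159)]),('tray',[(450,210)] if n=='scene' else [(182,257)]),('tin',[(389,160)] if n=='scene' else [(192,342)])):
        print(nm,[float(np.mean(d[y-15:y+15,x-15:x+15]>40)) for x,y in p])
```

```text
22.925 [ 494.40891701 -356.49518785  186.48734905] [0.55826389 0.37394188 0.63829314] 0.4914447978825946
24 568 [-4.90000e-03  8.20000e-03  5.43455e+01] 54.16
0 257 [-1.31100e-01  6.59000e-02  7.96879e+01] 79.63
43 196 [-8.39000e-02  1.77000e-02  4.80494e+01] 46.16
24 609 [-3.40000e-03  1.40000e-03  5.46065e+01] 54.61
0 175 [ 4.16000e-02 -3.31000e-02  8.05008e+01] 80.38
43 141 [-7.20000e-03 -2.45000e-02  4.84677e+01] 48.65
scene
mallet [0.0, 0.0]
hex [0.0]
tray [0.0]
tin [0.0]
top
mallet [0.0, 0.0]
hex [0.0]
tray [0.0]
tin [0.0]
```

View pics/d4.png

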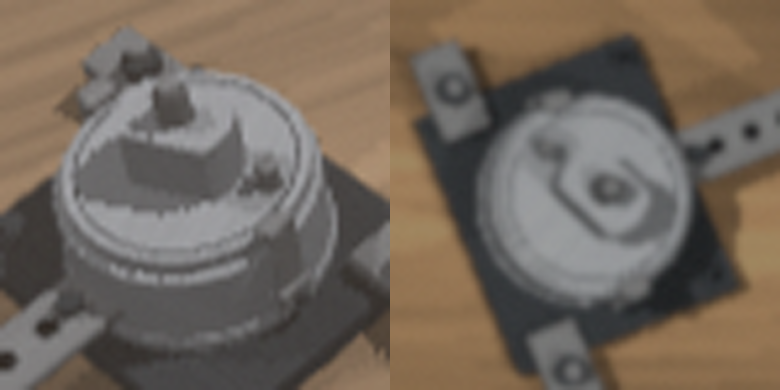

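Plate top measures 54.2 to 54.6 mm (54 expected) with fitted tilt under 0.01 rad. Shaft and pin are through, both clips are over the edge, and the bystanders haven't changed. Handing in.

```bash
python3 -c "
from cell import r
print(r.hand_in())"
```

```text
the job is handed in; nothing more can be done
None
```

I put the silver cover on the housing, pressed it home, released it and handed the job in at about 23 s of the 61 s allowed; the hand-in gave no verdict. I gripped it across the boss flats and turned it about 1.47 rad so its hole met the pin. It then went down over the shaft and pin and through the clips in steps of 2 mm and less.

**Last checks:**
- **Height and tilt:** the plate top measured 54.2 mm in the scene view and 54.6 mm in the top view; 54 mm is expected when home. The fitted tilt was under 0.01 rad.
- **Fit:** the pictures show shaft and pin through and both clips over the edge.
- **Force:** the highest upward wrist force I read was about 17 N, on the final press against the rim. A sideways force of about 7.6 N on that press vanished once I let go.
- **Bystanders:** none of them changed between the first and last pictures.
- **Robot:** the gripper is open and well clear, and the wrist force reads about zero.

**What disagreed or went wrong:**
- **Fingertip height:** the reported TCP height was about 24.5 mm lower than the fingertips seen in the depth images. Because of this my first close shut on nothing above the boss. I corrected for it from the pictures, and the clips and rim were then met at their expected heights.
- **Clip force:** on the way down the force rose by only about 5 N above the hanging weight, less than the 8 to 15 N given for the clips. I read it only once per step, so the peak may have been missed. After that the clips pulled the cover down.

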